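Set a sample tray to its mark with the backlash taken up

ROBOT

A 6-joint arm with a two-finger parallel gripper is mounted at the origin on the work surface. World frame = base frame: x ahead of the robot, y to its left, z up, the work surface at z = 0. Lengths are in mm, angles in rad, forces in N, time in s.
With the tool pointing down it reaches from about 350 to 875 mm from the base axis. Payload 4.2 kg.
Tool frame: the origin (TCP) lies at the very end of the fingers, on their centre line; the grasp point (between the pads) lies 19 mm behind it; y points along the fingers, z is the direction in which the jaws open and shut, and the axes are right-handed (so a half turn about y gives the same grasp; the last joint's range is limited). The gripper opens to 85 mm and grips with 20 to 120 N. Pads are 22 mm wide; open, the fingers measure 114 mm over their backs; the gripper's body (76 mm by 85 mm) begins 54 mm behind the grasp point. The pads swing forward as they close: fully open they stand 13 mm farther back than shut.
Start: joints at [-1.008, 0.385, 0.008, 0, -1.194, -0.259], TCP at [186.983, -596.353, 231.312] pointing down, gripper open.
Joint ranges: [-3.14, 3.14], [-1.21, 2.06], [-1.07, 1.41], [-3.16, 2.05], [-2.99, -0.16], [-3.1, 3.1]. Speed limits (rad/s): [2.79, 2.79, 3.14, 3.14, 3.14, 3.14].

INTERFACE

Orientations are given as a unit quaternion [x, y, z, w].
In Python, from bench import arm gives the robot as it stands.
- The arm moves only by the shell command python3 -m creep 'ROWS'. ROWS is JSON, a list of rows, each an object with "delta_pos": the shift along the tool's x, y, z in mm, a list of three; "rot": the turn, a rotation vector about the tool's x, y, z in rad, a list of three; "jaw": the finger opening in mm, from 0 to 85.4. A call has exactly 10 rows; each row shifts and turns the commanded pose from where the row before left it, along the tool's axes as they then stand; what a row does not reach is not made up. A row lasts 1/12 s, in which the tool goes at most 41.7 mm and 7.16 degrees, less where a joint would pass 70% of its speed; a pose out of reach is approached as far as the arm can. A call is refused whole if a number of a shift passes 41.7 or a number of a turn 0.125, either way. A call with a gripper value outside its range is refused whole. The fingers move at their own pace and stop on an object; the grip force is fixed at half the most. Time passes only in rows, so rows that do not move let the fingers close, or fill a call up. It gives the time, the measured TCP pose, the force and the opening at its end, in the units of the state.
- arm.read_state(): the state, without advancing time (a new reading comes with each control period).
- arm.get_image(name): name is "scene" or "top" or "wrist"; returns the picture (384x512x3 uint8, red, green, blue); there is no depth.
- arm.calibration(name): a dict with "intrinsics" (3x3 intrinsics, pixels), "dist_coeffs" ([k1, k2, p1, p2, k3] as OpenCV has them; the pictures are not rectified), "R" (3x3) and "t" (3): a world point X has camera coordinates R X + t. Camera axes: x right, y down, z forward; pixel columns grow to the right and rows downward; lengths in mm; the calibration is good to about 2 mm. A picture is of the moment at which its call begins: read the wrist's pose just before it. calibration takes no time and is no camera call; for the wrist camera it gives the pose at the moment of the call.
- arm.job_done(): hands the job in, once; it reports no verdict.
Trained networks look in the newest picture that a camera, given by its name, has taken for a name from the list of things; names that differ only in an ending like _2 or _b are one class to them, and where a whole thing is asked for, a point or a joint stands for the part that bears it (a point fixed in the world has none). Each returns a list of dicts, best first, with "p" (0 to 1); they miss things now and then, are a little off and sometimes report something else, mostly with a low value. They report only what shows in the picture. A call takes as long as a camera call.
- arm.find_in(camera, target): "location" ([column, row] in pixels, amid what is visible of it).
- arm.masks_of(camera, target): "pixels" (384x512 bool, what is visible of it) and "location" ([column, row] in pixels, amid what is visible of it).
The state is a dict: "clock": time; "joints": joint angles; "joint_vel": joint speeds; "joint_efforts": joint torques, N m; "position": TCP position; "ee_rot": TCP orientation; "contact_force": force on the tool from outside, world axes, zero at the start; "wrist_torque": the same for the moment, N m; "gripper_width": finger opening in mm.
Only numpy, scipy, OpenCV 4.12 (cv2) and the standard library are available. Lean on these libraries where they do the work, as an engineer would, in place of code of your own. Each camera call takes 0.05 s, during which the arm holds its last target. There are 200 camera calls.

TASK

Set the sample tray of the autosampler stage so that its yellow pointer lines up with the red set mark, to within 2 mm, with the backlash of the drive taken up. Work it by the sprung orange grip: first draw the tray back towards the dark end housing until it is firmly against the hidden stop and hold it there with about 15 N for a moment, never loading the grip beyond 20 N; then bring it up to the mark, so that the last movement of the drive is away from the housing and the brass drive block stays against its far lug, and let go. Leave the vials and the things around the stage alone.

Things in the scene. Friction and masses are not known exactly. Their poses are not given: they have to be found in the camera images.
- stage: Fixed slide stage, navy base plate 260 x 360 x 20 mm, placed anywhere and turned. Origin on the table under the middle of the travel; z up; y is the line of travel, +y ('forward') away from the dark end housing, which stands at y -200 to -134, x -100 to 90, top z 70 mm. The grip is on the -x side, the scale on the +x side.
- tray: Aluminium tray 170 x 130 x 12 mm (top 44 mm above the table) sliding along stage y; origin: middle of its underside. Dry drag about 6 N (+0.75 N at 50 mm/s); stays where left. Its back stop is unseen in the end housing and varies: it holds the tray origin at stage y -57 to -33 mm. The tray starts 25 to 100 mm forward of it; full travel 115 mm.
- rack: Blue vial rack 80 x 120 mm with 24 vials with blue caps, fixed on the tray; caps top 96 mm above the table; the rack begins 50 mm beyond the grip's middle on its +x side. Not to be pushed or touched.
- pointer (a point): Tip of the yellow pointer on the tray's +x edge, 105 mm from the tray origin along +x, y 0 of the tray, 46 mm above the table, running along the scale.
- mark_tip (a point): Tip of the red set mark fixed on the scale, 48 mm above the table; it points towards the tray (-x of the stage), its axes are parallel to the stage's. The pointer is on the mark when both have the same y along the stage.
- drive (a joint): Play (lost motion, m) of the brass drive block, 44 x 56 mm, at tray x -55 mm between two dark lugs on the tray: -0.004 is against the lug nearer the end housing, +0.004 against the farther one (backlash taken up forward). It slides with about 1.2 N, stays where left, and moves the tray only once it bears on a lug.
- grip (a joint): Spring travel of the orange grip on the brass block along y, in m: 0 when free, + when pushed forward (away from the end housing), - when pulled back. Spring 2 N per mm both ways, end stops at +-12 mm; it shows the force put in (10 N at 5 mm, 20 N at 10 mm).
- grip_top (a point): Middle of the top of the orange grip, an upright block 16 mm along the travel x 36 mm across it, top 128 mm above the table. Grip it by its two faces along y in its upper 38 mm: at 90 mm height and above all is clear beside it (the brass cheeks and block, 28 mm to either side, reach up to 72 mm).
- bottle: Amber bottle with blue cap, 56 mm wide, 110 mm tall, loose, origin under its middle. Leave alone.
- beaker: White cup, 60 mm wide, 70 mm tall, loose, origin under its middle. Leave alone.
- cap_box: Clear box of blue caps, 75 x 100 x 35 mm, loose, origin under its middle. Leave alone.

How it is judged:
By the outcome, as a careful person would: the job done as asked, in the order asked, and still so for the second after the job is handed in, with the robot touching nothing.
It also fails if it takes over 58 s, if anything falls off the work surface, if the arm or the gripper's body presses on something with over 40 N, if the wrist force passes 120 N, or if a joint passes its speed limit or range.

## Working session

There is one attempt and no reset: what is moved stays moved. The work goes in short steps, Python scripts to look and compute and a shell command to move; the robot and the scene stay as the last step left them, time stands still between calls to the robot, and variables do not carry over. Pictures are saved under pics/ and viewed, about 8 in all and at most 12, crops included, and the job is handed in when it is done.

```bash
mkdir -p pics; ls
cat > h.py <<'E'
import numpy as np, cv2
from bench import arm
def snap(cam,fn=None):
    im=arm.get_image(cam)
    if fn: cv2.imwrite('pics/'+fn,im[:,:,::-1])
    return im
def ray(cam,px,c=None):
    c=c or arm.calibration(cam)
    K=np.array(c['intrinsics']);D=np.array(c['dist_coeffs'],float);R=np.array(c['R']);t=np.array(c['t']).ravel()
    u=cv2.undistortPoints(np.array([[px]],float),K,D)[0,0]
    d=R.T@np.array([u[0],u[1],1]); return -R.T@t,d/np.linalg.norm(d)
def atz(cam,px,z,c=None):
    o,d=ray(cam,px,c); return o+d*(z-o[2])/d[2]
def tri(rays):
    A=np.zeros((3,3));b=np.zeros(3)
    for o,d in rays:
        P=np.eye(3)-np.outer(d,d);A+=P;b+=P@o
    X=np.linalg.solve(A,b); return X,[float(np.linalg.norm((np.eye(3)-np.outer(d,d))@(X-o))) for o,d in rays]
def proj(cam,X,c=None):
    c=c or arm.calibration(cam)
    R=np.array(c['R']);t=np.array(c['t'],float).ravel()
    return cv2.projectPoints(np.array([X],float),cv2.Rodrigues(R)[0],t,np.array(c['intrinsics']),np.array(c['dist_coeffs'],float))[0][0,0]
E
python3 - <<'E'
from h import *
np.set_printoptions(precision=1,suppress=True)
s=arm.read_state(); print(s)
ims=[snap(c) for c in ('scene','top')]
cv2.imwrite('pics/a.png',cv2.resize(np.vstack(ims),None,fx=.78,fy=.78)[:,:,::-1]); cv2.imwrite('pics/top.png',ims[1][:,:,::-1]); cv2.imwrite('pics/scene.png',ims[0][:,:,::-1])
for c in('scene','top'):
  for n in('grip_top','pointer','mark_tip','stage','tray','rack','drive','bottle','beaker','cap_box'):
    print(c,n,[(np.round(d['location'],1).tolist(),round(d['p'],2)) for d in arm.find_in(c,n)[:2]])
E
```

```text
pics
{'clock': 0.0, 'joints': array([-1. ,  0.4,  0. , -0. , -1.2, -0.3]), 'joint_vel': array([ 0., -0.,  0., -0., -0.,  0.]), 'joint_efforts': array([ -0. , -39.2,  18.8,   4.2,  -0. ,   0. ]), 'position': array([ 186.8, -595.8,  230.2]), 'ee_rot': array([-0.7, -0.1,  0.1,  0.7]), 'contact_force': array([-0.7, -0.1,  0.2]), 'wrist_torque': array([-0.,  0., -0.]), 'gripper_width': 85.22097930954344}
scene grip_top [([309.8, 179.5], 0.65)]
scene pointer []
scene mark_tip [([231.9, 231.0], 0.56)]
scene stage [([261.9, 201.8], 0.89), ([236.0, 231.7], 0.7)]
scene tray [([283.1, 207.9], 0.74)]
scene rack [([270.5, 211.8], 0.96), ([284.7, 209.3], 0.67)]
scene drive [([305.9, 191.3], 0.56)]
scene bottle [([327.0, 285.8], 0.85)]
scene beaker [([211.1, 129.6], 0.95)]
scene cap_box []
top grip_top [([217.0, 240.8], 0.67)]
top pointer [([226.4, 221.6], 0.56)]
top mark_tip [([234.8, 162.0], 0.67)]
top stage [([252.6, 220.8], 0.92), ([215.4, 240.9], 0.16)]
top tray [([226.4, 220.9], 0.58)]
top rack [([222.9, 203.4], 0.74)]
top drive [([214.7, 240.3], 0.55)]
top bottle [([138.6, 189.5], 0.69)]
top beaker [([362.5, 230.6], 0.69)]
top cap_box [([133.5, 241.2], 0.71), ([138.4, 189.1], 0.64)]
```

View pics/a.png

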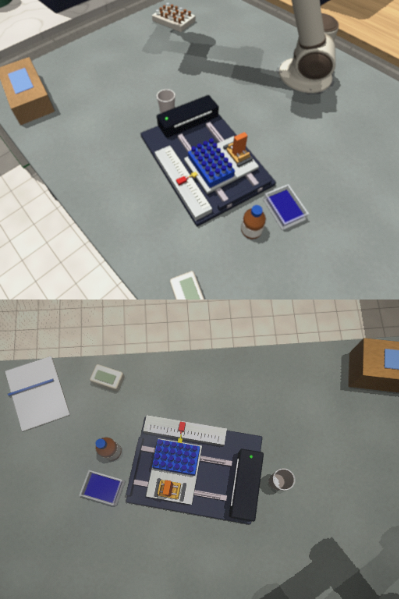

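The scene and top views show the stage, with the housing to the right in the top view and the grip at about top (217,241). The red mark is at (235,162) and the pointer is near it.

Run:
```python
from h import *
np.set_printoptions(precision=1,suppress=True)
print('grip tri',tri([ray('scene',[309.8,172.5]),ray('top',[217,240.8])]), tri([ray('scene',[309.8,179.5]),ray('top',[217,240.8])]))
print('mark tri',tri([ray('scene',[231.9,231]),ray('top',[234.8,162])]))
print('grip@120 top',atz('top',[217,240.8],120),'mark',atz('top',[234.8,162],48))
for n,p in dict(bottle=[138.6,189.5],beaker=[362.5,230.6],cap=[133.5,241.2]).items(): print(n,atz('top',p,60))
m=arm.masks_of('top','stage')[0]['pixels'].astype(np.uint8)
r=cv2.minAreaRect(cv2.findNonZero(m)); b=cv2.boxPoints(r); print(b)
for p in b: print(atz('top',p,20))
c=arm.calibration('top'); print('camtop',-np.array(c['R']).T@np.array(c['t']))
im=cv2.imread('pics/top.png')[140:300,150:350]; im2=cv2.imread('pics/scene.png')[110:290,170:360]
cv2.imwrite('pics/b.png',cv2.resize(im,None,fx=4,fy=3.75*4/3.75,interpolation=cv2.INTER_CUBIC)[:600])
```

```text
grip tri (array([496.9,  96. , 128.6]), [3.8394025004069046, 3.8394025004067625]) (array([497.9,  98.4, 108.9]), [4.720483175065023, 4.720483175064954])
mark tri (array([678.4,  52.5,  48.2]), [1.8364724563508026, 1.836472456350838])
grip@120 top [499.9  93.7 120. ] mark [679.7  51.   48. ]
bottle [628.1 264.   60. ]
beaker [ 504.7 -212.5   60. ]
cap [516.4 275.4  60. ]
[[159.8 259.4]
 [180.5 144.6]
 [345.9 174.6]
 [325.1 289.3]]
[476.2 230.6  20. ]
[739.4 177.   20. ]
[ 639.9 -203.8   20. ]
[ 386.8 -127.1   20. ]
camtop [442.9  30.3 830.2]
```

View pics/b.png

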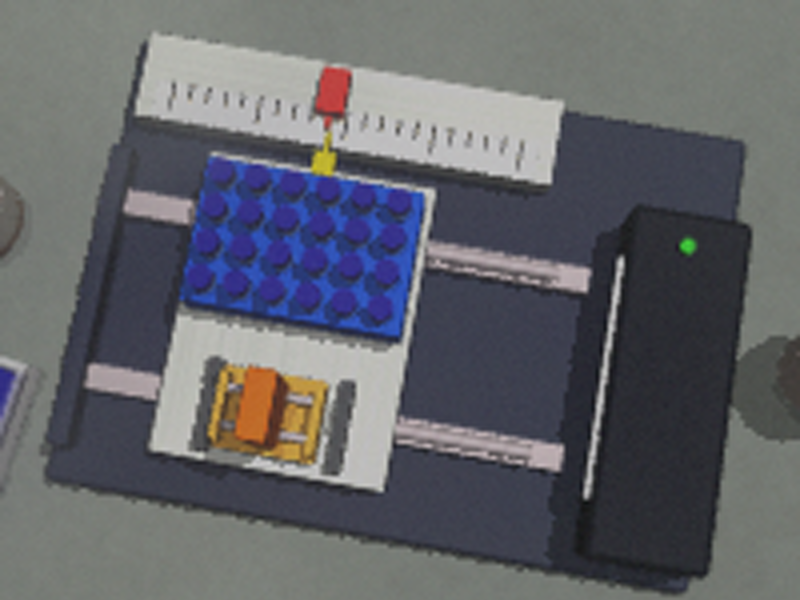

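Run:
```python
from h import *
from scipy.spatial.transform import Rotation as Ro
np.set_printoptions(precision=3,suppress=True)
cr=lambda x,y:[150+x/4-.4,140+y/4-.4]
def yaw(a,b,z):
    d=atz('top',cr(*a),z)-atz('top',cr(*b),z); return np.degrees(np.arctan2(-d[0],d[1]))
for n,a,b,z in [('base',(45,480),(690,590),20),('scalelo',(140,115),(550,185),40),('scalehi',(150,35),(560,100),40),('rail',(435,262),(590,292),25),('tray',(150,455),(385,490),44),('capsTop',(222,172),(400,200),96)]: print(n,yaw(a,b,z))
print('grip',atz('top',cr(258,403),128),'mark',atz('top',cr(328,126),48))
print(Ro.from_quat(arm.read_state()['ee_rot']).as_matrix())
c=arm.calibration('wrist');R=np.array(c['R']);print('wristcam',-R.T@c['t'],R,c['intrinsics'])
```

```text
base -13.476357398996896
scalelo -13.939045927329776
scalehi -13.330733716096823
rail -15.10372654155904
tray -12.382870434853018
capsTop -13.125959501472526
grip [500.481  98.503 128.   ] mark [658.943  59.51   48.   ]
[[ 0.954 -0.    -0.299]
 [ 0.299 -0.     0.954]
 [-0.    -1.    -0.   ]]
wristcam [ 119.269 -618.031  375.325] [[-0.301  0.954 -0.001]
 [ 0.915  0.289  0.282]
 [ 0.269  0.084 -0.959]] [[274.942   0.    260.322]
 [  0.    274.942 195.884]
 [  0.      0.      1.   ]]
```

```bash
python3 -m creep '[{"delta_pos":[0,0,0],"rot":[0,0.108,0],"jaw":85},{"delta_pos":[0,0,0],"rot":[0,0.108,0],"jaw":85},{"delta_pos":[0,0,0],"rot":[0,0.108,0],"jaw":85},{"delta_pos":[0,0,0],"rot":[0,0.108,0],"jaw":85},{"delta_pos":[0,0,0],"rot":[0,0.107,0],"jaw":85},{"delta_pos":[7,0,37],"rot":[0,0,0],"jaw":85},{"delta_pos":[7,0,37],"rot":[0,0,0],"jaw":85},{"delta_pos":[7,0,37],"rot":[0,0,0],"jaw":85},{"delta_pos":[7,0,37],"rot":[0,0,0],"jaw":85},{"delta_pos":[7,0,37],"rot":[0,0,0],"jaw":85}]' && python3 -m creep '[{"delta_pos":[7,0,37],"rot":[0,0,0],"jaw":85},{"delta_pos":[7,0,37],"rot":[0,0,0],"jaw":85},{"delta_pos":[7,0,37],"rot":[0,0,0],"jaw":85},{"delta_pos":[7,0,37],"rot":[0,0,0],"jaw":85},{"delta_pos":[7,0,37],"rot":[0,0,0],"jaw":85},{"delta_pos":[7,0,37],"rot":[0,0,0],"jaw":85},{"delta_pos":[7,0,37],"rot":[0,0,0],"jaw":85},{"delta_pos":[7,0,37],"rot":[0,0,0],"jaw":85},{"delta_pos":[7,0,37],"rot":[0,0,0],"jaw":85},{"delta_pos":[7,0,37],"rot":[0,0,0],"jaw":85}]'
python3 - <<'E'
from h import *
from scipy.spatial.transform import Rotation as Ro
np.set_printoptions(precision=3,suppress=True)
s=arm.read_state();print(s['clock'],s['position'],Ro.from_quat(s['ee_rot']).as_matrix(),s['contact_force'])
snap('wrist','w1.png')
for n in('grip_top','pointer','mark_tip','drive'): print(n,[(np.round(d['location'],1).tolist(),round(d['p'],2)) for d in arm.find_in('wrist',n)[:2]])
E
```

```text
clock: 1.98
position: [264.4, -423.1, 231.4]
ee_rot: [0.702, -0.083, 0.083, -0.702]
contact_force: [1.2, 0.6, 0.1]
gripper_width: 84.8
clock: 2.82
position: [418.8, -79.2, 231.8]
ee_rot: [-0.702, 0.082, -0.083, 0.702]
contact_force: [0.9, -1.7, 0.6]
gripper_width: 85.1
2.8167 [418.802 -79.201 231.847] [[ 0.973  0.001  0.233]
 [-0.233  0.     0.973]
 [ 0.001 -1.     0.   ]] [ 0.924 -1.669  0.555]
grip_top [([435.7, 218.7], 0.78)]
pointer [([410.4, 227.6], 0.72), ([437.3, 217.9], 0.69)]
mark_tip []
drive [([427.2, 212.5], 0.66)]
```

View pics/w1.png

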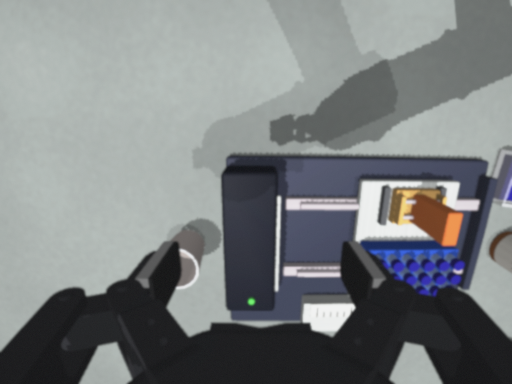

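The wrist view confirms the alignment: the stage edges run along the image rows. The top of the orange grip is at about (450,228).

```bash
python3 -m creep '[{"delta_pos":[6.3,0,32],"rot":[0,0,0],"jaw":85},{"delta_pos":[6.3,0,32],"rot":[0,0,0],"jaw":85},{"delta_pos":[6.3,0,32],"rot":[0,0,0],"jaw":85},{"delta_pos":[6.3,0,32],"rot":[0,0,0],"jaw":85},{"delta_pos":[6.3,0,32],"rot":[0,0,0],"jaw":85},{"delta_pos":[6.3,0,30],"rot":[0,0,0],"jaw":85},{"delta_pos":[0,20,0],"rot":[0,0,0],"jaw":85},{"delta_pos":[0,20,0],"rot":[0,0,0],"jaw":85},{"delta_pos":[0,0,0],"rot":[0,0,0],"jaw":85},{"delta_pos":[0,0,0],"rot":[0,0,0],"jaw":85}]'
python3 - <<'E'
from h import *
np.set_printoptions(precision=2,suppress=True)
s=arm.read_state();print(s['clock'],s['position'],s['contact_force'])
im=snap('wrist'); t=snap('top')
cv2.imwrite('pics/w2.png',np.vstack([im[:300],cv2.resize(t[140:300,150:350],(512,410))[:300]])[:,:,::-1])
for n in('grip_top','pointer','mark_tip','drive'):
  for c in ('wrist','top'): print(c,n,[(np.round(d['location'],1).tolist(),round(d['p'],2)) for d in arm.find_in(c,n)[:2]])
E
```

```text
clock: 3.9
position: [499.0, 93.2, 190.8]
ee_rot: [0.703, -0.084, 0.083, -0.701]
contact_force: [-0.2, 0.5, 0.3]
gripper_width: 85.4
3.9 [499.04  93.21 190.78] [-0.23  0.5   0.27]
wrist grip_top [([268.7, 198.5], 0.67)]
top grip_top []
wrist pointer [([262.6, 226.5], 0.97)]
top pointer [([238.9, 208.2], 0.72)]
wrist mark_tip [([266.4, 320.1], 0.5), ([25.8, 246.8], 0.44)]
top mark_tip [([241.1, 206.7], 0.34)]
wrist drive [([270.1, 187.3], 0.93)]
top drive [([223.5, 247.4], 0.43)]
```

View pics/w2.png

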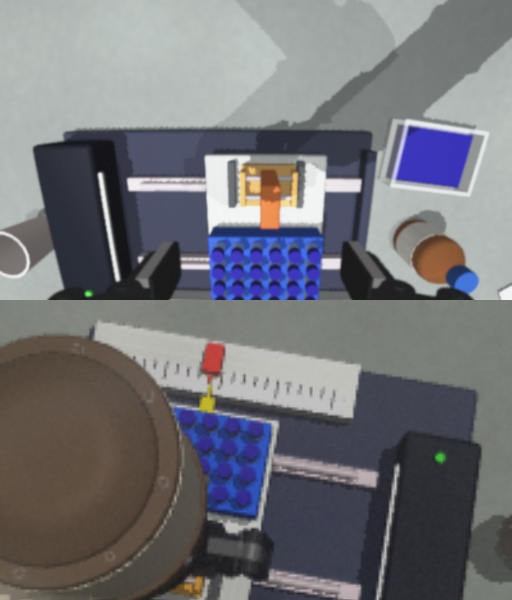

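The wrist view has the grip top face at about (271,214), between the fingers. In the top view the pointer and mark stay visible next to the arm.

Run:
```python
from h import *
np.set_printoptions(precision=2,suppress=True)
r=ray('wrist',[270.7,214]); print(tri([r,ray('top',[214.1,240.35])]), atz('wrist',[270.7,214],128))
s=arm.read_state();p=s['position'];ex=np.array([.972,-.2335,0]);ez=np.array([.2335,.972,0])
X=atz('wrist',[270.7,214],128); print('dx,dz tool',(X-p)@ex,(X-p)@ez)
im=snap('wrist','w2b.png')
h=cv2.cvtColor(im,cv2.COLOR_RGB2HSV); m=((h[...,0]>6)&(h[...,0]<14)&(h[...,1]>190)&(h[...,2]>170)).astype(np.uint8); m[:,330:]=0
n,l,st,ce=cv2.connectedComponentsWithStats(m)
for i in range(1,n):
  if st[i,4]>40: print(st[i],ce[i], atz('wrist',ce[i],128), (atz('wrist',ce[i],128)-p)@ez)
print(im[205:225:5,258:284:3].tolist())
```

```text
(array([500.71,  99.76, 140.59]), [2.7570304359890874, 2.7570304359890376]) [506.68 101.61 128.  ]
dx,dz tool 5.351421807130942 8.232780445107721
[[[228, 164, 124], [241, 151, 87], [240, 150, 86], [240, 147, 83], [239, 145, 82], [238, 142, 80], [223, 139, 89], [239, 227, 187], [240, 227, 189]], [[232, 183, 162], [241, 149, 85], [240, 147, 83], [239, 145, 82], [239, 144, 82], [238, 143, 81], [219, 143, 110], [240, 241, 241], [241, 242, 242]], [[232, 184, 162], [240, 147, 83], [239, 146, 83], [239, 145, 83], [239, 144, 81], [238, 143, 81], [219, 150, 117], [240, 241, 241], [241, 242, 242]], [[230, 177, 154], [240, 146, 83], [239, 145, 83], [239, 144, 81], [238, 143, 81], [238, 141, 80], [214, 142, 112], [235, 237, 236], [239, 241, 240]]]
```

Run:
```python
from h import *
np.set_printoptions(precision=1,suppress=True)
ex=np.array([.972,-.2335,0]);ez=np.array([.2335,.972,0])
im=cv2.imread('pics/w2b.png')
G=np.array([500.5,98.5,128])
for z in(128,90):
  for a,b in((-18,-8),(-18,8),(18,8),(18,-8)):
    print(z,a,b,proj('wrist',G+a*ex+b*ez+[0,0,z-128]))
cv2.imwrite('pics/w3.png',cv2.resize(im[150:240,225:315],None,fx=6,fy=6,interpolation=cv2.INTER_CUBIC))
```

```text
128 -18 -8 [255.1 186. ]
128 -18 8 [275.6 186. ]
128 18 8 [274.8 228.8]
128 18 -8 [255.2 228.7]
90 -18 -8 [255.9 175.7]
90 -18 8 [273.4 175.7]
90 18 8 [272.8 212.9]
90 18 -8 [256.  212.8]
```

View pics/w3.png

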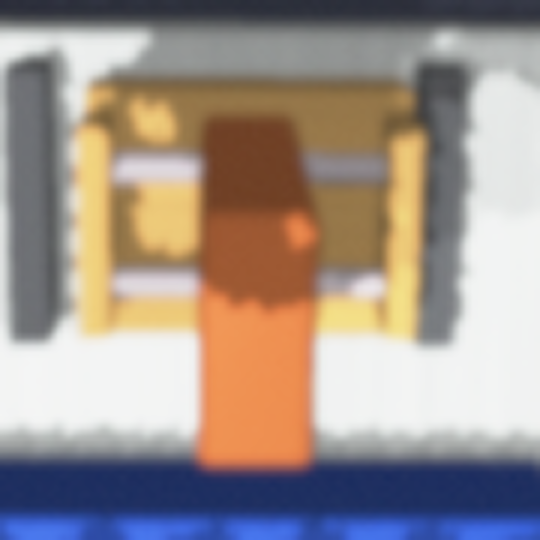

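The zoomed crop shows the grip's top face spanning px columns 258–277 and rows 185–228. That is about 2 mm further forward than my estimate, so I'm descending with that corrected.

```bash
python3 -m creep '[{"delta_pos":[0,12,1.5],"rot":[0,0,0],"jaw":85},{"delta_pos":[0,12,1.5],"rot":[0,0,0],"jaw":85},{"delta_pos":[0,12,1.5],"rot":[0,0,0],"jaw":85},{"delta_pos":[0,12,1.5],"rot":[0,0,0],"jaw":85},{"delta_pos":[0,12,1.5],"rot":[0,0,0],"jaw":85},{"delta_pos":[0,12,0],"rot":[0,0,0],"jaw":85},{"delta_pos":[0,12,0],"rot":[0,0,0],"jaw":85},{"delta_pos":[0,12,0],"rot":[0,0,0],"jaw":85},{"delta_pos":[0,0,0],"rot":[0,0,0],"jaw":85},{"delta_pos":[0,0,0],"rot":[0,0,0],"jaw":40}]'
python3 - <<'E'
from h import *
snap('wrist','w4.png');s=arm.read_state();print(s['position'],s['contact_force'],s['gripper_width'])
E
```

```text
clock: 5.28
position: [501.1, 102.1, 95.0]
ee_rot: [0.703, -0.083, 0.083, -0.702]
contact_force: [0.8, 0.6, -0.5]
gripper_width: 74.9
[501.56955038 102.29528463  95.71078404] [ 0.02150979 -0.2561779   0.81114337] 68.31953126393901
```

View pics/w4.png

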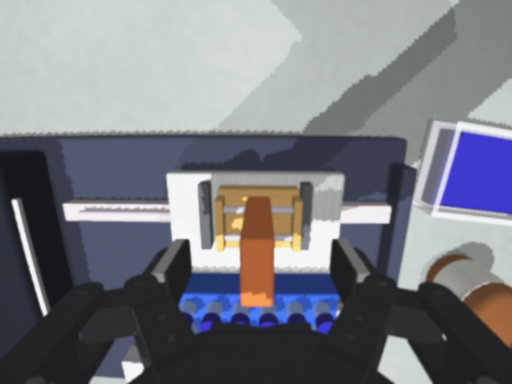

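The fingers straddle the grip: inner edges at columns 190 and 332, grip at 257. That puts me about 1.5 mm too far forward, so I'll shift back and close.

```bash
python3 -m creep '[{"delta_pos":[0,0,-1.5],"rot":[0,0,0],"jaw":40},{"delta_pos":[0,0,0],"rot":[0,0,0],"jaw":30},{"delta_pos":[0,0,0],"rot":[0,0,0],"jaw":20},{"delta_pos":[0,0,0],"rot":[0,0,0],"jaw":5},{"delta_pos":[0,0,0],"rot":[0,0,0],"jaw":5},{"delta_pos":[0,0,0],"rot":[0,0,0],"jaw":5},{"delta_pos":[0,0,0],"rot":[0,0,0],"jaw":5},{"delta_pos":[0,0,0],"rot":[0,0,0],"jaw":5},{"delta_pos":[0,0,0],"rot":[0,0,0],"jaw":5},{"delta_pos":[0,0,0],"rot":[0,0,0],"jaw":5}]'
cat >> h.py <<'E'
EZ=np.array([.2335,.972,0]);EX=np.array([.972,-.2335,0])
def st(n=6):
    F=[];P=[]
    for i in range(n):
        s=arm.read_state();F.append(s['contact_force'] @ EZ);P.append(s['position']@EZ)
        if i<n-1: arm.get_image('top')
    print('t',round(s['clock'],2),'F',np.round(F,1),'mean',np.round(np.mean(F),2),'y',np.round(np.mean(P),2),'w',round(s['gripper_width'],1),'z',round(s['position'][2],1))
E
python3 -c "
from h import *
st(4)"
```

```text
clock: 6.17
position: [501.1, 100.8, 95.9]
ee_rot: [-0.702, 0.083, -0.083, 0.702]
contact_force: [-1.5, 0.3, 6.1]
gripper_width: 14.9
t 6.32 F [-0.  -1.   0.1 -1.2] mean -0.52 y 214.95 w 15.3 z 95.9
```

Run:
```python
from h import *
cr=lambda x,y:[150+x/4-.4,140+y/4-.4]
f=lambda x,y,z:atz('top',cr(x,y),z)@EZ
print('housing front (-134) y', f(637,207,70), f(585,550,70),'back(-200)',f(750,222,70),f(708,573,70))
print('base fwd edge',f(45,480,20),'tray fwd/back edge',f(150,455,44),f(385,490,44),f(433,187,44),f(208,155,44))
print('pointer',f(327,130,46),'mark',f(328,122,48),'grip',214.95)
```

```text
housing front (-134) y 37.01356502588029 39.38202618937337 back(-200) -24.056075501215894 -24.33689027859922
base fwd edge 332.87264191001606 tray fwd/back edge 274.2381244765587 146.35757787995058 147.9207792437121 275.60988883250633
pointer 212.05346978023186 mark 212.11637035710262 grip 214.95
```

```bash
python3 -m creep '[{"delta_pos":[0,0,-1],"rot":[0,0,0],"jaw":5},{"delta_pos":[0,0,-2],"rot":[0,0,0],"jaw":5},{"delta_pos":[0,0,-2],"rot":[0,0,0],"jaw":5},{"delta_pos":[0,0,-2],"rot":[0,0,0],"jaw":5},{"delta_pos":[0,0,-2],"rot":[0,0,0],"jaw":5},{"delta_pos":[0,0,-2],"rot":[0,0,0],"jaw":5},{"delta_pos":[0,0,-3],"rot":[0,0,0],"jaw":5},{"delta_pos":[0,0,-3],"rot":[0,0,0],"jaw":5},{"delta_pos":[0,0,-3],"rot":[0,0,0],"jaw":5},{"delta_pos":[0,0,-3],"rot":[0,0,0],"jaw":5}]'
python3 -c "
from h import *
st(3)"
```

```text
clock: 7.15
position: [496.2, 80.3, 95.9]
ee_rot: [-0.701, 0.082, -0.084, 0.704]
contact_force: [-2.1, 7.3, 5.8]
gripper_width: 15.6
t 7.25 F [6.6 4.8 4.7] mean 5.38 y 193.61 w 15.1 z 95.9
```

```bash
python3 -m creep '[{"delta_pos":[0,0,-3],"rot":[0,0,0],"jaw":5},{"delta_pos":[0,0,-4],"rot":[0,0,0],"jaw":5},{"delta_pos":[0,0,-4],"rot":[0,0,0],"jaw":5},{"delta_pos":[0,0,-4],"rot":[0,0,0],"jaw":5},{"delta_pos":[0,0,-4],"rot":[0,0,0],"jaw":5},{"delta_pos":[0,0,-4],"rot":[0,0,0],"jaw":5},{"delta_pos":[0,0,-4],"rot":[0,0,0],"jaw":5},{"delta_pos":[0,0,-4],"rot":[0,0,0],"jaw":5},{"delta_pos":[0,0,-3],"rot":[0,0,0],"jaw":5},{"delta_pos":[0,0,-2],"rot":[0,0,0],"jaw":5}]'
python3 -c "
from h import *
st(3)"
```

```text
clock: 8.08
position: [487.5, 44.9, 95.9]
ee_rot: [-0.701, 0.083, -0.084, 0.703]
contact_force: [-4.0, 7.5, 5.4]
gripper_width: 15.2
t 8.18 F [6.4 5.9 4.8] mean 5.67 y 157.33 w 15.2 z 95.9
```

```bash
python3 -m creep '[{"delta_pos":[0,0,-2],"rot":[0,0,0],"jaw":5},{"delta_pos":[0,0,-2],"rot":[0,0,0],"jaw":5},{"delta_pos":[0,0,-2],"rot":[0,0,0],"jaw":5},{"delta_pos":[0,0,-2],"rot":[0,0,0],"jaw":5},{"delta_pos":[0,0,-2],"rot":[0,0,0],"jaw":5},{"delta_pos":[0,0,-1],"rot":[0,0,0],"jaw":5},{"delta_pos":[0,0,-1],"rot":[0,0,0],"jaw":5},{"delta_pos":[0,0,-0.5],"rot":[0,0,0],"jaw":5},{"delta_pos":[0,0,-0.5],"rot":[0,0,0],"jaw":5},{"delta_pos":[0,0,-0.5],"rot":[0,0,0],"jaw":5}]'
python3 -c "
from h import *
st(3)"
python3 -m creep '[{"delta_pos":[0,0,-0.5],"rot":[0,0,0],"jaw":5},{"delta_pos":[0,0,-0.5],"rot":[0,0,0],"jaw":5},{"delta_pos":[0,0,-0.5],"rot":[0,0,0],"jaw":5},{"delta_pos":[0,0,-0.5],"rot":[0,0,0],"jaw":5},{"delta_pos":[0,0,-0.5],"rot":[0,0,0],"jaw":5},{"delta_pos":[0,0,-0.5],"rot":[0,0,0],"jaw":5},{"delta_pos":[0,0,-0.5],"rot":[0,0,0],"jaw":5},{"delta_pos":[0,0,-0.5],"rot":[0,0,0],"jaw":5},{"delta_pos":[0,0,-0.5],"rot":[0,0,0],"jaw":5},{"delta_pos":[0,0,-0.5],"rot":[0,0,0],"jaw":5}]'
python3 -c "
from h import *
st(3)"
```

```text
clock: 9.02
position: [484.3, 31.8, 95.9]
ee_rot: [-0.701, 0.083, -0.083, 0.703]
contact_force: [-4.7, 6.6, 6.5]
gripper_width: 15.3
t 9.12 F [5.3 5.9 6.5] mean 5.91 y 143.97 w 15.3 z 95.9
clock: 9.95
position: [483.1, 27.0, 95.9]
ee_rot: [-0.701, 0.083, -0.083, 0.703]
contact_force: [-3.4, 7.2, 5.9]
gripper_width: 15.0
t 10.05 F [6.2 6.1 5.8] mean 6.01 y 138.97 w 15.0 z 95.9
```

```bash
python3 -m creep '[{"delta_pos":[-0.1,0,-0.5],"rot":[0,0,0],"jaw":5},{"delta_pos":[-0.1,0,-0.5],"rot":[0,0,0],"jaw":5},{"delta_pos":[-0.1,0,-0.5],"rot":[0,0,0],"jaw":5},{"delta_pos":[-0.1,0,-0.5],"rot":[0,0,0],"jaw":5},{"delta_pos":[-0.1,0,-0.5],"rot":[0,0,0],"jaw":5},{"delta_pos":[0,0,-0.5],"rot":[0,0,0],"jaw":5},{"delta_pos":[0,0,-0.5],"rot":[0,0,0],"jaw":5},{"delta_pos":[0,0,-0.5],"rot":[0,0,0],"jaw":5},{"delta_pos":[0,0,-0.5],"rot":[0,0,0],"jaw":5},{"delta_pos":[0,0,-0.5],"rot":[0,0,0],"jaw":5}]'
python3 -c "
from h import *
st(3)"
```

```text
clock: 10.88
position: [481.9, 22.2, 95.9]
ee_rot: [-0.701, 0.082, -0.084, 0.703]
contact_force: [-3.2, 7.5, 5.7]
gripper_width: 15.1
t 10.98 F [6.5 6.5 7. ] mean 6.66 y 134.1 w 15.0 z 95.9
```

```bash
python3 -m creep '[{"delta_pos":[0,0,-0.5],"rot":[0,0,0],"jaw":5},{"delta_pos":[0,0,-0.5],"rot":[0,0,0],"jaw":5},{"delta_pos":[0,0,-0.5],"rot":[0,0,0],"jaw":5},{"delta_pos":[0,0,-0.5],"rot":[0,0,0],"jaw":5},{"delta_pos":[0,0,-0.5],"rot":[0,0,0],"jaw":5},{"delta_pos":[0,0,-0.5],"rot":[0,0,0],"jaw":5},{"delta_pos":[0,0,-0.5],"rot":[0,0,0],"jaw":5},{"delta_pos":[0,0,-0.5],"rot":[0,0,0],"jaw":5},{"delta_pos":[0,0,-0.5],"rot":[0,0,0],"jaw":5},{"delta_pos":[0,0,-0.5],"rot":[0,0,0],"jaw":5}]'
python3 -c "
from h import *
st(3)"
```

```text
clock: 11.82
position: [480.7, 17.3, 95.9]
ee_rot: [-0.701, 0.082, -0.084, 0.703]
contact_force: [-3.1, 7.0, 5.8]
gripper_width: 15.4
t 11.92 F [6.1 5.8 5.4] mean 5.76 y 129.06 w 15.3 z 95.9
```

```bash
python3 -m creep '[{"delta_pos":[0,0,-0.5],"rot":[0,0,0],"jaw":5},{"delta_pos":[0,0,-0.5],"rot":[0,0,0],"jaw":5},{"delta_pos":[0,0,-0.5],"rot":[0,0,0],"jaw":5},{"delta_pos":[0,0,-0.5],"rot":[0,0,0],"jaw":5},{"delta_pos":[0,0,-0.5],"rot":[0,0,0],"jaw":5},{"delta_pos":[0,0,-0.5],"rot":[0,0,0],"jaw":5},{"delta_pos":[0,0,-0.5],"rot":[0,0,0],"jaw":5},{"delta_pos":[0,0,-0.5],"rot":[0,0,0],"jaw":5},{"delta_pos":[0,0,-0.5],"rot":[0,0,0],"jaw":5},{"delta_pos":[0,0,-0.5],"rot":[0,0,0],"jaw":5}]'
python3 -c "
from h import *
st(3)"
```

```text
clock: 12.75
position: [479.5, 12.5, 95.9]
ee_rot: [-0.701, 0.082, -0.084, 0.703]
contact_force: [-3.0, 6.5, 5.4]
gripper_width: 15.0
t 12.85 F [5.6 7.9 5.5] mean 6.32 y 124.03 w 15.2 z 95.9
```

```bash
python3 -m creep '[{"delta_pos":[0,0,-0.5],"rot":[0,0,0],"jaw":5},{"delta_pos":[0,0,-0.5],"rot":[0,0,0],"jaw":5},{"delta_pos":[0,0,-0.5],"rot":[0,0,0],"jaw":5},{"delta_pos":[0,0,-0.5],"rot":[0,0,0],"jaw":5},{"delta_pos":[0,0,-0.5],"rot":[0,0,0],"jaw":5},{"delta_pos":[0,0,-0.5],"rot":[0,0,0],"jaw":5},{"delta_pos":[0,0,-0.5],"rot":[0,0,0],"jaw":5},{"delta_pos":[0,0,-0.5],"rot":[0,0,0],"jaw":5},{"delta_pos":[0,0,-0.5],"rot":[0,0,0],"jaw":5},{"delta_pos":[0,0,-0.5],"rot":[0,0,0],"jaw":5}]'
python3 -c "
from h import *
st(3)"
```

```text
clock: 13.68
position: [478.3, 7.6, 95.9]
ee_rot: [-0.701, 0.082, -0.084, 0.703]
contact_force: [-3.2, 5.8, 5.7]
gripper_width: 15.1
t 13.78 F [4.9 6.2 6.1] mean 5.75 y 119.0 w 15.2 z 95.9
```

```bash
python3 -m creep '[{"delta_pos":[0,0,-0.5],"rot":[0,0,0],"jaw":5},{"delta_pos":[0,0,-0.5],"rot":[0,0,0],"jaw":5},{"delta_pos":[0,0,-0.5],"rot":[0,0,0],"jaw":5},{"delta_pos":[0,0,-0.5],"rot":[0,0,0],"jaw":5},{"delta_pos":[0,0,-0.5],"rot":[0,0,0],"jaw":5},{"delta_pos":[0,0,-0.5],"rot":[0,0,0],"jaw":5},{"delta_pos":[0,0,-0.5],"rot":[0,0,0],"jaw":5},{"delta_pos":[0,0,-0.5],"rot":[0,0,0],"jaw":5},{"delta_pos":[0,0,-0.5],"rot":[0,0,0],"jaw":5},{"delta_pos":[0,0,-0.5],"rot":[0,0,0],"jaw":5}]'
python3 -c "
from h import *
st(3)"
```

```text
clock: 14.62
position: [477.4, 3.6, 95.9]
ee_rot: [-0.701, 0.082, -0.084, 0.704]
contact_force: [-2.9, 11.7, 6.2]
gripper_width: 15.2
t 14.72 F [10.7 11.2 11.6] mean 11.16 y 115.02 w 15.4 z 95.9
```

```bash
python3 -m creep '[{"delta_pos":[0,0,-0.5],"rot":[0,0,0],"jaw":5},{"delta_pos":[0,0,-0.5],"rot":[0,0,0],"jaw":5},{"delta_pos":[0,0,-0.5],"rot":[0,0,0],"jaw":5},{"delta_pos":[0,0,-0.5],"rot":[0,0,0],"jaw":5},{"delta_pos":[0,0,-0.3],"rot":[0,0,0],"jaw":5},{"delta_pos":[0,0,0],"rot":[0,0,0],"jaw":5},{"delta_pos":[0,0,0],"rot":[0,0,0],"jaw":5},{"delta_pos":[0,0,0],"rot":[0,0,0],"jaw":5},{"delta_pos":[0,0,0],"rot":[0,0,0],"jaw":5},{"delta_pos":[0,0,0],"rot":[0,0,0],"jaw":5}]'
python3 -c "
from h import *
st(6)"
```

```text
clock: 15.55
position: [477.1, 2.2, 95.9]
ee_rot: [-0.7, 0.082, -0.084, 0.704]
contact_force: [-3.4, 15.5, 5.4]
gripper_width: 15.0
t 15.8 F [14.2 13.2 14.2 13.2 12.9 12.8] mean 13.43 y 113.54 w 15.3 z 95.9
```

```bash
python3 -m creep '[{"delta_pos":[0,0,-0.5],"rot":[0,0,0],"jaw":5},{"delta_pos":[0,0,-0.6],"rot":[0,0,0],"jaw":5},{"delta_pos":[0,0,0],"rot":[0,0,0],"jaw":5},{"delta_pos":[0,0,0],"rot":[0,0,0],"jaw":5},{"delta_pos":[0,0,0],"rot":[0,0,0],"jaw":5},{"delta_pos":[0,0,0],"rot":[0,0,0],"jaw":5},{"delta_pos":[0,0,0],"rot":[0,0,0],"jaw":5},{"delta_pos":[0,0,0],"rot":[0,0,0],"jaw":5},{"delta_pos":[0,0,0],"rot":[0,0,0],"jaw":5},{"delta_pos":[0,0,0],"rot":[0,0,0],"jaw":5}]'
python3 -c "
from h import *
st(6)
a=snap('wrist');b=snap('top')
cv2.imwrite('pics/w5.png',np.vstack([cv2.resize(a[100:250,100:400],(700,350)),cv2.resize(b[140:240,150:350],(700,250))[:250]])[:,:,::-1]);cv2.imwrite('pics/top5.png',b[:,:,::-1])"
```

```text
clock: 16.63
position: [476.9, 1.4, 95.9]
ee_rot: [-0.7, 0.082, -0.084, 0.704]
contact_force: [-3.1, 16.5, 5.1]
gripper_width: 15.1
t 16.88 F [15.3 14.6 14.1 14.2 15.4 13.3] mean 14.49 y 112.77 w 14.7 z 95.9
```

View pics/w5.png

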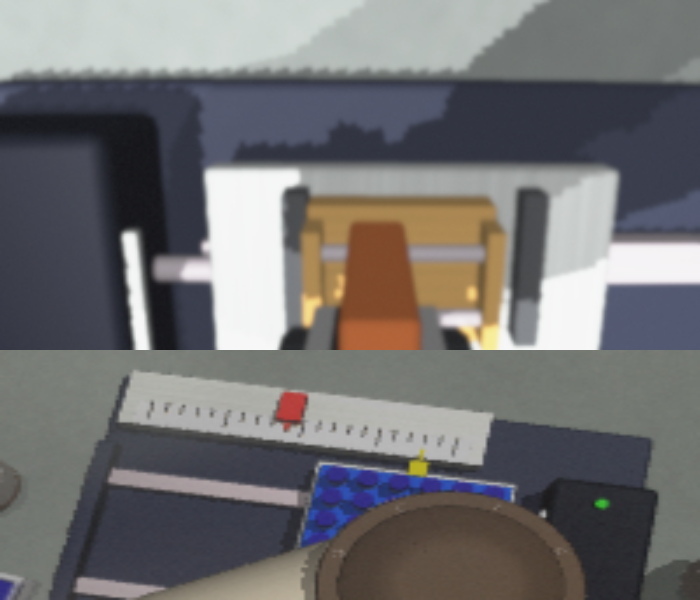

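At the stop the grip sits about 7 mm back of centre between the cheeks (crop columns 378 vs 403), which is about 14–15 N and agrees with the force reading. The block is on the rear lug, and the pointer is clearly back of the mark. Now moving forward.

```bash
python3 -m creep '[{"delta_pos":[0,0,2],"rot":[0,0,0],"jaw":5},{"delta_pos":[0,0,3],"rot":[0,0,0],"jaw":5},{"delta_pos":[0,0,3],"rot":[0,0,0],"jaw":5},{"delta_pos":[0,0,3],"rot":[0,0,0],"jaw":5},{"delta_pos":[0,0,2],"rot":[0,0,0],"jaw":5},{"delta_pos":[0,0,2],"rot":[0,0,0],"jaw":5},{"delta_pos":[0,0,3],"rot":[0,0,0],"jaw":5},{"delta_pos":[0,0,4],"rot":[0,0,0],"jaw":5},{"delta_pos":[0,0,4],"rot":[0,0,0],"jaw":5},{"delta_pos":[0,0,4],"rot":[0,0,0],"jaw":5}]' && python3 -m creep '[{"delta_pos":[0,0,4],"rot":[0,0,0],"jaw":5},{"delta_pos":[0,0,4],"rot":[0,0,0],"jaw":5},{"delta_pos":[0,0,4],"rot":[0,0,0],"jaw":5},{"delta_pos":[0,0,4],"rot":[0,0,0],"jaw":5},{"delta_pos":[0,0,4],"rot":[0,0,0],"jaw":5},{"delta_pos":[0,0,4],"rot":[0,0,0],"jaw":5},{"delta_pos":[0,0,4],"rot":[0,0,0],"jaw":5},{"delta_pos":[0,0,4],"rot":[0,0,0],"jaw":5},{"delta_pos":[0,0,3],"rot":[0,0,0],"jaw":5},{"delta_pos":[0,0,3],"rot":[0,0,0],"jaw":5}]'
python3 -c "
from h import *
st(3)"
```

```text
clock: 17.82
position: [482.5, 25.8, 95.9]
ee_rot: [0.703, -0.083, 0.083, -0.701]
contact_force: [-0.6, -7.1, 6.2]
gripper_width: 14.7
clock: 18.65
position: [491.6, 62.6, 95.9]
ee_rot: [0.703, -0.083, 0.083, -0.701]
contact_force: [0.3, -6.6, 7.4]
gripper_width: 15.5
t 18.75 F [-6.3 -4.6 -5. ] mean -5.29 y 175.91 w 15.2 z 95.9
```

```bash
python3 -m creep '[{"delta_pos":[0,0,3],"rot":[0,0,0],"jaw":5},{"delta_pos":[0,0,4],"rot":[0,0,0],"jaw":5},{"delta_pos":[0,0,4],"rot":[0,0,0],"jaw":5},{"delta_pos":[0,0,4],"rot":[0,0,0],"jaw":5},{"delta_pos":[0,0,4],"rot":[0,0,0],"jaw":5},{"delta_pos":[0,0,4],"rot":[0,0,0],"jaw":5},{"delta_pos":[0,0,2],"rot":[0,0,0],"jaw":5},{"delta_pos":[0,0,2],"rot":[0,0,0],"jaw":5},{"delta_pos":[0,0,1],"rot":[0,0,0],"jaw":5},{"delta_pos":[0,0,0],"rot":[0,0,0],"jaw":5}]'
cat >> h.py <<'E'
def pm(cam,fn=None):
    im=snap(cam,fn); h=cv2.cvtColor(im,cv2.COLOR_RGB2HSV).astype(int)
    R=((h[...,0]<6)|(h[...,0]>174))&(h[...,1]>150)&(h[...,2]>110); Y=(h[...,0]>24)&(h[...,0]<34)&(h[...,1]>150)&(h[...,2]>110)
    for n,m,z in(('red',R,48),('yel',Y,46)):
        k,l,s,c=cv2.connectedComponentsWithStats(m.astype(np.uint8))
        for i in range(1,k):
            if s[i,4]>=5:
                v,u=np.nonzero(l==i); Q=np.array([atz(cam,[a,b],z) for a,b in zip(u,v)]); y=Q@EZ; x=Q@EX
                print(cam,n,'area',s[i,4],'c',np.round(c[i],1),'x %.1f..%.1f'%(x.min(),x.max()),'y mean %.2f'%y.mean(),'tip rows', [ (round(float(a),1),round(float(np.mean(y[abs(x-a)<1.2])),2)) for a in np.linspace(x.min(),x.max(),6) if (abs(x-a)<1.2).any()])
E
python3 -c "
from h import *
st(3); pm('top','top6.png'); pm('scene')
cv2.imwrite('pics/w6.png',cv2.resize(cv2.imread('pics/top6.png')[145:195,200:270],None,fx=10,fy=10,interpolation=cv2.INTER_CUBIC))"
```

```text
clock: 19.58
position: [498.3, 89.9, 95.9]
ee_rot: [0.703, -0.083, 0.083, -0.701]
contact_force: [-0.3, -6.0, 5.2]
gripper_width: 15.5
t 19.68 F [-5.9 -6.2 -5.9] mean -5.97 y 203.76 w 15.0 z 95.9
top red area 67 c [232.9 162.2] x 635.8..659.6 y mean 212.59 tip rows [(635.8, 211.39), (640.5, 212.14), (645.3, 212.18), (650.1, 212.68), (654.9, 212.38), (659.6, 214.29)]
top yel area 34 c [237.4 180.9] x 599.4..620.6 y mean 195.09 tip rows [(599.4, 193.64), (603.6, 195.46), (607.9, 195.04), (612.1, 194.53), (616.3, 195.33), (620.6, 196.13)]
scene red area 74 c [232.4 231. ] x 632.3..657.1 y mean 211.23 tip rows [(632.3, 210.98), (637.2, 211.08), (642.2, 211.18), (647.1, 211.29), (652.1, 211.39), (657.1, 212.31)]
scene yel area 12 c [244.9 217.8] x 599.9..608.6 y mean 193.45 tip rows [(599.9, 193.98), (601.6, 194.59), (603.4, 193.51), (605.1, 193.75), (606.9, 193.61), (608.6, 193.64)]
```

View pics/w6.png

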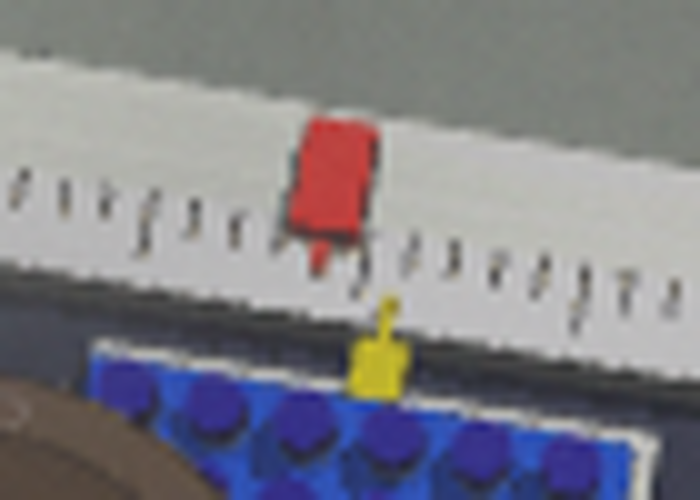

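In the top view the mark tip is at crop (318,270) and the pointer tip at (389,298), so about 17 mm remains. The scene view agrees.

```bash
python3 -m creep '[{"delta_pos":[0,0,2],"rot":[0,0,0],"jaw":5},{"delta_pos":[0,0,2],"rot":[0,0,0],"jaw":5},{"delta_pos":[0,0,2],"rot":[0,0,0],"jaw":5},{"delta_pos":[0,0,2],"rot":[0,0,0],"jaw":5},{"delta_pos":[0,0,2],"rot":[0,0,0],"jaw":5},{"delta_pos":[0,0,2],"rot":[0,0,0],"jaw":5},{"delta_pos":[0,0,1],"rot":[0,0,0],"jaw":5},{"delta_pos":[0,0,1],"rot":[0,0,0],"jaw":5},{"delta_pos":[0,0,0],"rot":[0,0,0],"jaw":5},{"delta_pos":[0,0,0],"rot":[0,0,0],"jaw":5}]'
python3 -c "
from h import *
st(3); pm('top','top7.png'); pm('scene','scene7.png')
a=atz('top',[231.35,171.55],48)@EZ; b=atz('top',[238.45,174.35],46)@EZ; print('prev tips',a,b,a-b)
A=cv2.resize(cv2.imread('pics/top7.png')[152:182,205:260],None,fx=12,fy=9.6,interpolation=cv2.INTER_CUBIC)
B=cv2.resize(cv2.imread('pics/scene7.png')[215:245,210:265],None,fx=12,fy=9.6,interpolation=cv2.INTER_CUBIC)
cv2.imwrite('pics/w7.png',np.vstack([A,B]))"
```

```text
clock: 20.62
position: [501.6, 103.4, 95.9]
ee_rot: [0.703, -0.083, 0.083, -0.701]
contact_force: [0.8, -6.1, 4.7]
gripper_width: 15.2
t 20.72 F [-5.8 -6.2 -5.7] mean -5.92 y 217.67 w 14.9 z 95.9
top red area 67 c [232.9 162.2] x 635.8..659.6 y mean 212.59 tip rows [(635.8, 211.39), (640.5, 212.14), (645.3, 212.18), (650.1, 212.68), (654.9, 212.38), (659.6, 214.29)]
top yel area 33 c [231.3 179.7] x 599.8..620.6 y mean 209.06 tip rows [(599.8, 206.18), (604.0, 208.39), (608.1, 209.5), (612.3, 208.2), (616.5, 209.02), (620.6, 209.83)]
scene red area 74 c [232.4 231. ] x 632.3..657.1 y mean 211.23 tip rows [(632.3, 210.98), (637.2, 211.08), (642.2, 211.18), (647.1, 211.29), (652.1, 211.39), (657.1, 212.31)]
scene yel area 11 c [248.3 222.5] x 600.7..608.2 y mean 207.74 tip rows [(600.7, 206.9), (602.2, 207.85), (603.7, 207.89), (605.2, 206.82), (606.7, 208.14), (608.2, 207.6)]
prev tips 212.076624760854 195.39074453072283 16.685880230131175
```

View pics/w7.png

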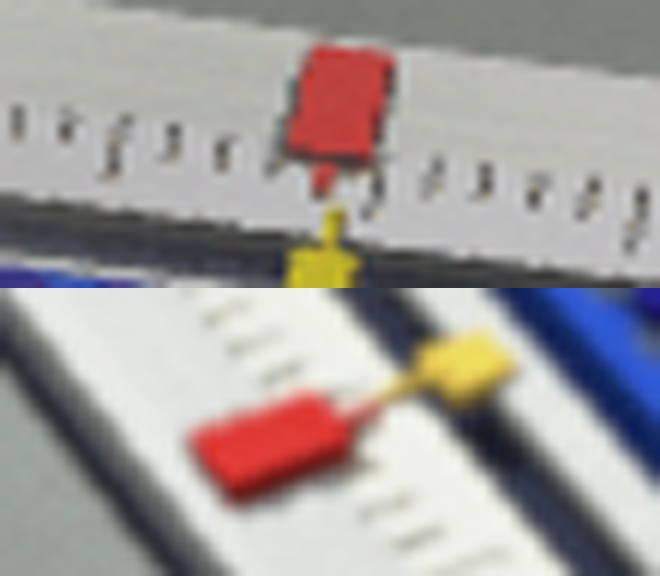

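Tips at top crop (321,190) and (336,212) leave about 3 mm; the scene view shows the same. I'll advance 3 mm, unload most of the spring without reversing the drive, open, and look from close by.

```bash
python3 -m creep '[{"delta_pos":[0,0,0.6],"rot":[0,0,0],"jaw":5},{"delta_pos":[0,0,0.6],"rot":[0,0,0],"jaw":5},{"delta_pos":[0,0,0.6],"rot":[0,0,0],"jaw":5},{"delta_pos":[0,0,0.6],"rot":[0,0,0],"jaw":5},{"delta_pos":[0,0,0.5],"rot":[0,0,0],"jaw":5},{"delta_pos":[0,0,0],"rot":[0,0,0],"jaw":5},{"delta_pos":[0,0,0],"rot":[0,0,0],"jaw":5},{"delta_pos":[0,0,0],"rot":[0,0,0],"jaw":5},{"delta_pos":[0,0,0],"rot":[0,0,0],"jaw":5},{"delta_pos":[0,0,0],"rot":[0,0,0],"jaw":5}]'
python3 -c "
from h import *
st(4); pm('top'); pm('scene')"
python3 -m creep '[{"delta_pos":[0,0,-0.5],"rot":[0,0,0],"jaw":5},{"delta_pos":[0,0,-0.5],"rot":[0,0,0],"jaw":5},{"delta_pos":[0,0,-0.5],"rot":[0,0,0],"jaw":5},{"delta_pos":[0,0,-0.5],"rot":[0,0,0],"jaw":5},{"delta_pos":[0,0,0],"rot":[0,0,0],"jaw":5},{"delta_pos":[0,0,0],"rot":[0,0,0],"jaw":5},{"delta_pos":[0,0,0],"rot":[0,0,0],"jaw":5},{"delta_pos":[0,0,0],"rot":[0,0,0],"jaw":5},{"delta_pos":[0,0,0],"rot":[0,0,0],"jaw":5},{"delta_pos":[0,0,0],"rot":[0,0,0],"jaw":5}]'
python3 -c "
from h import *
st(4)"
```

```text
clock: 21.65
position: [502.3, 106.2, 95.9]
ee_rot: [0.703, -0.083, 0.083, -0.701]
contact_force: [0.5, -5.7, 6.0]
gripper_width: 15.4
t 21.8 F [-5.5 -6.5 -5.9 -4.9] mean -5.67 y 220.49 w 15.3 z 95.9
top red area 66 c [232.8 162.2] x 635.8..659.6 y mean 212.70 tip rows [(635.8, 211.39), (640.5, 212.14), (645.3, 212.18), (650.1, 212.68), (654.9, 212.38), (659.6, 214.29)]
top yel area 31 c [230.2 179.4] x 599.8..620.3 y mean 211.69 tip rows [(599.8, 211.9), (603.9, 211.4), (608.0, 212.14), (612.1, 210.55), (616.2, 211.23), (620.3, 212.05)]
scene red area 73 c [232.3 231. ] x 632.3..657.1 y mean 211.12 tip rows [(632.3, 210.98), (637.2, 211.08), (642.2, 211.18), (647.1, 211.29), (652.1, 211.39), (657.1, 212.31)]
scene yel area 11 c [248.8 223.5] x 600.2..608.9 y mean 210.57 tip rows [(600.2, 210.22), (601.9, 209.69), (603.7, 211.4), (605.4, 210.33), (607.1, 210.56), (608.9, 211.5)]
clock: 22.73
position: [502.0, 105.1, 95.9]
ee_rot: [0.703, -0.083, 0.083, -0.702]
contact_force: [0.3, -4.6, 4.9]
gripper_width: 15.3
t 22.88 F [-4.4 -2.7 -4.5 -3.4] mean -3.74 y 219.34 w 15.3 z 95.9
```

```bash
python3 -m creep '[{"delta_pos":[0,0,-0.5],"rot":[0,0,0],"jaw":5},{"delta_pos":[0,0,-0.3],"rot":[0,0,0],"jaw":5},{"delta_pos":[0,0,0],"rot":[0,0,0],"jaw":20},{"delta_pos":[0,0,0],"rot":[0,0,0],"jaw":30},{"delta_pos":[0,0,0],"rot":[0,0,0],"jaw":45},{"delta_pos":[0,0,0],"rot":[0,0,0],"jaw":60},{"delta_pos":[0,0,0],"rot":[0,0,0],"jaw":60},{"delta_pos":[0,0,0],"rot":[0,0,0],"jaw":60},{"delta_pos":[0,0,0],"rot":[0,0,0],"jaw":60},{"delta_pos":[0,0,0],"rot":[0,0,0],"jaw":60}]'
```

```text
clock: 23.72
position: [501.4, 105.0, 95.3]
ee_rot: [-0.702, 0.083, -0.083, 0.702]
contact_force: [0.7, 0.4, -0.2]
gripper_width: 60.2
```

```bash
python3 -m creep '[{"delta_pos":[0,-20,0],"rot":[0,0,0],"jaw":60},{"delta_pos":[0,-20,0],"rot":[0,0,0],"jaw":60},{"delta_pos":[0,-20,0],"rot":[0,0,0],"jaw":60},{"delta_pos":[0,-20,0],"rot":[0,0,0],"jaw":60},{"delta_pos":[30,0,0],"rot":[0,0,0],"jaw":60},{"delta_pos":[32,0,0],"rot":[0,0,0],"jaw":60},{"delta_pos":[32,0,0],"rot":[0,0,0],"jaw":60},{"delta_pos":[32,0,0],"rot":[0,0,0],"jaw":60},{"delta_pos":[32,0,0],"rot":[0,0,0],"jaw":60},{"delta_pos":[32,0,0],"rot":[0,0,0],"jaw":60}]' && python3 -m creep '[{"delta_pos":[0,10,0],"rot":[0,0,0],"jaw":60},{"delta_pos":[0,10,0],"rot":[0,0,0],"jaw":60},{"delta_pos":[0,10,0],"rot":[0,0,0],"jaw":60},{"delta_pos":[0,10,0],"rot":[0,0,0],"jaw":60},{"delta_pos":[0,0,0],"rot":[0,0,0],"jaw":60},{"delta_pos":[0,0,0],"rot":[0,0,0],"jaw":60},{"delta_pos":[0,0,0],"rot":[0,0,0],"jaw":60},{"delta_pos":[0,0,0],"rot":[0,0,0],"jaw":60},{"delta_pos":[0,0,0],"rot":[0,0,0],"jaw":60},{"delta_pos":[0,0,0],"rot":[0,0,0],"jaw":60}]'
python3 -c "
from h import *
pm('wrist','w8.png')
im=cv2.imread('pics/w8.png')
cv2.imwrite('pics/w8b.png',np.vstack([cv2.resize(im,None,fx=.7,fy=.7)[:, :350],cv2.resize(im[160:290,200:340],(350,325),interpolation=cv2.INTER_CUBIC)]))"
```

```text
clock: 24.55
position: [687.4, 60.1, 175.1]
ee_rot: [0.702, -0.083, 0.083, -0.702]
contact_force: [-0.9, -0.2, 0.2]
gripper_width: 59.7
clock: 25.38
position: [686.3, 60.7, 136.1]
ee_rot: [-0.702, 0.083, -0.083, 0.702]
contact_force: [0.4, 0.3, 0.3]
gripper_width: 60.4
wrist red area 437 c [252.9 191.9] x 632.4..658.7 y mean 212.62 tip rows [(632.4, 212.79), (637.7, 212.47), (642.9, 212.74), (648.2, 212.71), (653.4, 212.68), (658.7, 212.43)]
```

View pics/w8b.png

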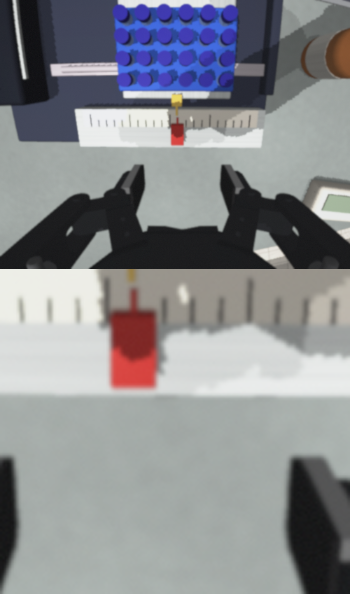

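The wrist view shows the pointer tip directly above the red mark tip, at about column 253 and rows 140–175. I'll measure it sub-pixel.

```bash
python3 -c "
from h import *
im=cv2.imread('pics/w8.png').astype(float)
B,G,R=im[...,0],im[...,1],im[...,2]
for v in range(132,205,2):
  y=np.clip(np.minimum(R,G)-B-25,0,None)[v,235:275]; r=np.clip(R-G-25,0,None)[v,235:275]; u=np.arange(235,275)
  o=[v]
  for w,z in((y,46),(r,48)):
    if w.sum()>60:
      c=(w*u).sum()/w.sum(); P=atz('wrist',[c,v],z); o+=[round(c,2),'y%.2f x%.1f s%d'%(P@EZ,P@EX,w.sum())]
    else: o+=['-']
  print(*o)
cv2.imwrite('pics/w9.png',cv2.resize(cv2.imread('pics/w8.png')[130:210,225:285],None,fx=8,fy=7,interpolation=cv2.INTER_CUBIC))
"
```

```text
132 - -
134 251.86 y211.95 x597.0 s91 -
136 252.08 y212.13 x598.7 s1094 -
138 252.05 y212.10 x600.3 s1191 -
140 251.9 y211.97 x602.0 s1211 -
142 251.97 y212.01 x603.6 s1258 -
144 251.82 y211.88 x605.3 s1186 -
146 251.72 y211.78 x607.0 s825 -
148 252.02 y212.03 x608.7 s557 -
150 251.98 y211.98 x610.3 s510 -
152 251.91 y211.91 x612.0 s140 -
154 251.98 y211.96 x613.7 s80 -
156 252.0 y211.97 x615.4 s70 -
158 251.97 y211.93 x617.1 s65 -
160 251.98 y211.94 x618.9 s64 -
162 252.0 y211.94 x620.6 s62 -
164 - -
166 - -
168 - -
170 - 253.01 y212.83 x627.2 s78
172 - 253.0 y212.81 x628.9 s82
174 - 253.02 y212.82 x630.6 s86
176 - 253.07 y212.85 x632.4 s153
178 - 252.74 y212.56 x634.2 s722
180 - 252.68 y212.50 x635.9 s1036
182 - 252.88 y212.66 x637.7 s1054
184 - 253.02 y212.77 x639.5 s1030
186 - 253.04 y212.78 x641.3 s1032
188 - 253.06 y212.79 x643.1 s1026
190 - 252.97 y212.70 x644.9 s1050
192 - 252.58 y212.35 x646.7 s1272
194 - 252.54 y212.30 x648.5 s1492
196 - 252.94 y212.64 x650.4 s1923
198 - 253.01 y212.70 x652.2 s2121
200 - 252.94 y212.62 x654.0 s2101
202 - 252.82 y212.51 x655.9 s2068
204 - 252.79 y212.48 x657.8 s2068
```

View pics/w9.png

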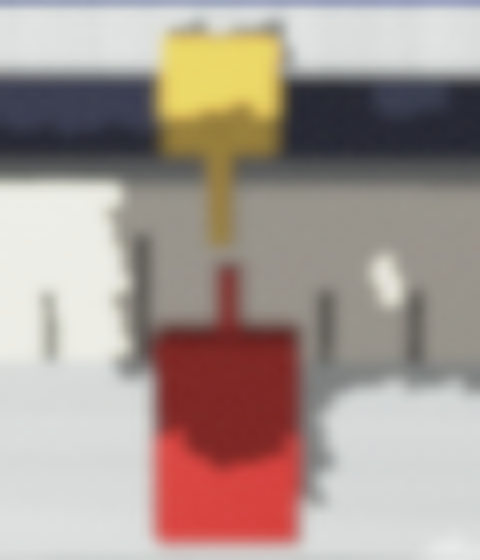

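The pointer is about 0.85 mm short of the mark, which is inside 2 mm. Last check is the drive block against its far lug.

```bash
python3 -m creep '[{"delta_pos":[0,-30,0],"rot":[0,0,0],"jaw":60},{"delta_pos":[0,-30,0],"rot":[0,0,0],"jaw":60},{"delta_pos":[-30,0,0],"rot":[0,0,0],"jaw":60},{"delta_pos":[-32,0,0],"rot":[0,0,0],"jaw":60},{"delta_pos":[-32,0,0],"rot":[0,0,0],"jaw":60},{"delta_pos":[-32,0,0],"rot":[0,0,0],"jaw":60},{"delta_pos":[-32,0,0],"rot":[0,0,0],"jaw":60},{"delta_pos":[-15,0,0],"rot":[0,0,0],"jaw":60},{"delta_pos":[0,0,0],"rot":[0,0,0],"jaw":60},{"delta_pos":[0,0,0],"rot":[0,0,0],"jaw":60}]'
python3 -c "
from h import *
st(2); pm('top'); pm('scene'); im=snap('wrist','w10.png')[:,:,::-1]
d=arm.find_in('wrist','drive'); print(d[:1]); u,v=[int(q) for q in d[0]['location']]
v0=max(0,v-40);u0=u-50
print(u0,v0);cv2.imwrite('pics/w10b.png',cv2.resize(im[v0:v0+85,u0:u0+110],None,fx=7,fy=7,interpolation=cv2.INTER_CUBIC))"
```

```text
clock: 26.27
position: [517.9, 101.2, 196.3]
ee_rot: [-0.702, 0.082, -0.083, 0.703]
contact_force: [0.2, -0.3, -0.1]
gripper_width: 60.1
t 26.32 F [-0.3 -0.2] mean -0.25 y 219.37 w 60.2 z 196.0
top red area 68 c [232.8 162.2] x 635.8..659.6 y mean 212.70 tip rows [(635.8, 211.39), (640.5, 213.26), (645.3, 212.18), (650.1, 212.68), (654.9, 212.38), (659.6, 214.29)]
top yel area 32 c [230.1 179.5] x 599.8..620.3 y mean 211.88 tip rows [(599.8, 213.8), (603.9, 211.4), (608.0, 212.14), (612.1, 210.55), (616.2, 211.23), (620.3, 212.05)]
scene red area 75 c [232.4 231. ] x 632.3..657.1 y mean 211.12 tip rows [(632.3, 210.98), (637.2, 211.08), (642.2, 211.18), (647.1, 211.29), (652.1, 211.39), (657.1, 212.31)]
scene yel area 11 c [248.8 223.5] x 600.2..608.9 y mean 210.57 tip rows [(600.2, 210.22), (601.9, 209.69), (603.7, 211.4), (605.4, 210.33), (607.1, 210.56), (608.9, 211.5)]
[{'location': [257.4, 169.5], 'p': 0.74}]
207 129
```

View pics/w10b.png

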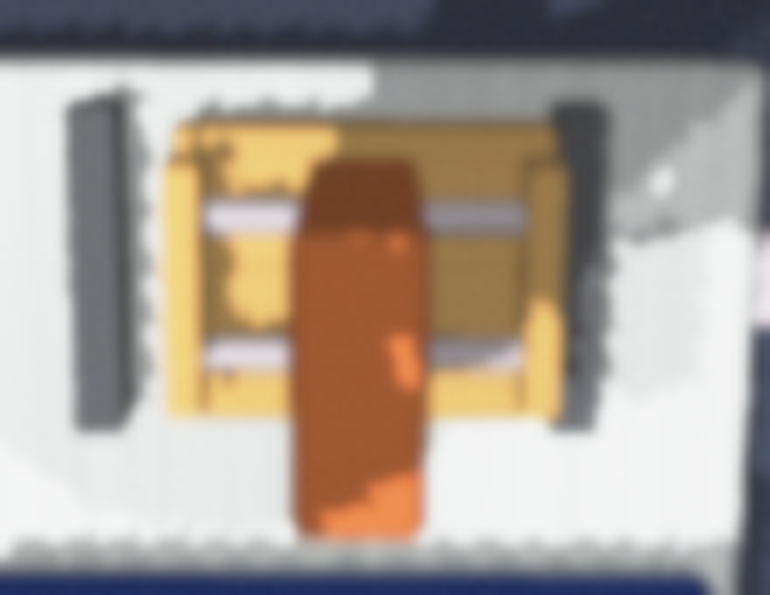

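The brass block is against the right-hand (far) lug, with all the play at the left. The grip is central and free.

```bash
python3 -c "
from bench import arm
print(arm.job_done())"
```

```text
the job is handed in; nothing more can be done
None
```

The tray is set to the mark and the job is handed in at about 26.4 s, well under the 58 s limit.

- **Stop and hold:** I drew the tray back by the orange grip to the hidden stop. Commanded motion stopped at about 14.5 N, where a picture showed about 7 mm of spring travel, and I held it there for about 1 s. Single force readings during the hold ranged from 13.3 to 16 N, never near 20 N.
- **Setting the pointer:** I brought the tray up to the mark in forward steps only. I eased about 2.8 mm of spring load off the grip, without reversing the drive, and then opened.
- **Pointer against mark:** The close wrist view put the pointer about 0.85 mm short of the mark; the top and scene views put it 0.4–0.8 mm short. All are inside 2 mm. The top and scene positions agreed to about 0.2 mm before and after letting go.
- **Drive and surroundings:** The last picture shows the brass block against the far lug, with all the play on the housing side and the grip free. The gripper was clear above the stage, with the force reading near zero.

While the grip was held, the force readings also showed about 6 N upward, and about 5 N sideways on the pull back. Both were gone once I let go.

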